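# Unload the push-latch cup drawer onto matching stacks

### The arm

A 6-joint arm with a two-finger parallel gripper is mounted at the origin on the work surface. World frame = base frame: x ahead of the robot, y to its left, z up, the work surface at z = 0. Lengths are in m, angles in rad, forces in N, time in s.
With the tool pointing down it reaches from about 0.325 to 0.85 m from the base axis. Payload 4.4 kg.
Tool frame: the origin (TCP) lies midway between the tips of the shut fingers; the grasp point (between the pads) lies 19 mm behind it; z points along the fingers, y is the line along which they close (so a half turn about z gives the same grasp; the last joint's range is limited). The gripper opens to 94 mm and grips with 3 to 60 N. Pads are 16 mm wide; open, the fingers measure 119 mm over their backs; the gripper's body (75 mm by 177 mm) begins 78 mm behind the grasp point.
Start: joints at [-1.284, 0.207, 1.542, -0, 1.393, -0.15], TCP at [0.243, -0.521, 0.205] pointing down, gripper open.
Joint ranges: [-2.73, 2.73], [-0.86, 2.22], [0.23, 2.46], [-1.11, 4.25], [0.08, 2.63], [-2.82, 2.82]. Speed limits (rad/s): [2.79, 2.79, 3.14, 3.14, 3.14, 3.14].

### API

Orientations are given as [roll, pitch, yaw] about the fixed x, y, z axes, in that order (R = Rz(yaw) Ry(pitch) Rx(roll)).
In Python, from rig import * gives the robot as it stands.
- The arm moves only by the tool servo_tool, never from a script. Its argument "increments" is text: rows parted by semicolons, each of 6 numbers parted by spaces: the shift along the tool's x, y, z as a fraction of full scale, then the turn, a rotation vector about the tool's x, y, z as a fraction of full scale. A call has 1 to 12 rows; each row shifts and turns the commanded pose from where the row before left it, along the tool's axes as they then stand; what a row does not reach is not made up. Full scale, the value 1, is 0.25 m for a shift and 2 pi rad for a turn. A row lasts 1/8 s, in which the tool goes at most 62.5 mm and 10.7 degrees, less where a joint would pass 70% of its speed; a pose out of reach is approached as far as the arm can. A call with a number of a shift or a turn outside -1 to 1 is refused whole. A call with a gripper value outside its range is refused whole. "claw" is the finger opening in mm, from 0 to 94, set as the call begins (left out, the last holds). The fingers move at their own pace and stop on an object; the grip force is fixed at half the most. Time passes only in rows, so rows that do not move let the fingers close. It gives the time, the measured TCP pose, the force, the opening and the grip force at its end, in the units of the state.
- get_obs(): the state, without advancing time (a new reading comes with each control period).
- read_camera(name): name is "scene" or "top" or "wrist"; returns (picture, depth): 384x512x3 uint8, red, green, blue; 384x512 float32, m along the optical axis (not along the pixel's ray), 0 where there is no reading.
- calibration(name): a dict with "camera_matrix" (3x3 intrinsics, pixels), "rvec" (rotation vector, rad) and "tvec" (3), from world to camera coordinates, as OpenCV has them; the wrist camera has in their place "T_tool_cam" (4x4, takes a point from camera to tool coordinates, whose origin is the TCP and whose axes are the flange's). Camera axes: x right, y down, z forward; pixel columns grow to the right and rows downward; lengths in m; the calibration is good to about 2 mm. A picture is of the moment at which its call begins: read the wrist's pose just before it. calibration takes no time and is no camera call.
- sign_off(): hands the job in; it is judged then, once.
The state is a dict: "time_s": time; "joint_pos": joint angles; "joint_velocities": joint speeds; "joint_efforts": joint torques, N m; "ee_pos": TCP position; "orientation": TCP orientation; "contact_force": force on the tool from outside, world axes, zero at the start; "wrist_torque": the same for the moment, N m; "gripper_width": finger opening in m; "grip_force": force on a finger pad.
Only numpy, scipy, OpenCV 4.12 (cv2) and the standard library are available. Lean on these libraries where they do the work, as an engineer would, in place of code of your own. Each camera call takes 0.05 s, during which the arm holds its last target. There are 200 camera calls.

### The job

Press the drawer front in so that it springs out, pull the drawer fully open, and empty it: nest each brown tumbler in the brown stack and each steel cup in the steel stack on the counter, and stand the square dishes, which nest in nothing, upright side by side on the blue tray. Then push the drawer shut so that it stays latched, leaving the jar, bottle, can, spoon and jug where they are.

Things in the scene. Friction and masses are not known exactly. Their poses are not given: they have to be found in the camera images.
- unit: low steel-and-black drawer unit, fixed, 260 deep (x) x 380 wide (y) x 112 high mm. Origin: centre of its underside; its -x points out of the drawer side. Drawer front: dark wood panel without handle, 12 thick, 376 wide, 6 to 104 mm up, outer face 142 mm in front of the origin when shut. Card reader, saucers and pen pot are fixed on the rear half of its top, up to 125 mm above it.
- drawer (a joint): drawer slide along the unit's -x, m: 0 latched shut, 0.2 fully open, -0.0075 hard stop. Push latch: pressed in about 6 mm (8 to 10 N, then the stop) and let go, it is thrown out 60 to 100 mm by a spring, then slides freely (1.2 N). To shut: push right in to the stop (up to 12 N) and let go, it latches at 0. Pressed again it comes out again; under 3 mm nothing changes.
- drawer_edge (a point): middle of the top edge of the drawer's wooden front panel (half-way through its 12 mm), 104 mm above the counter; moves with the drawer; same axes as the unit. Once sprung out, the panel can be pinched here from above.
- drawer_floor (a point): centre of the drawer's inner floor, 17 mm above the counter, 100 mm behind drawer_edge; moves with it. Inside 334 wide; side and rear walls reach 55 mm above the counter; the floor runs 94 mm forward to the panel, 86 mm back. Items stand in two rows of up to three, 44 mm in front of and behind this point, 100 mm apart sideways, some places empty.
- brown1_mid (a point): round brown (terracotta-coloured) tapered stacking tumbler, 70 mm high, 42 mm wide at the foot, 65 mm across the rim, wall 2.2, open at the top with its inner floor 30 mm up; nested in another one it stands 30 mm higher than that one. Point: its centre, half-way up; z is its axis. Starts upright in the drawer, or is absent.
- steel1_mid (a point): round steel tapered stacking sauce cup, 48 mm high, 40 mm wide at the foot, 66 mm across the rim, wall 2.2, open at the top with its inner floor 22 mm up; nested in another one it stands 22 mm higher than that one. Point: its centre, half-way up; z is its axis. Starts upright in the drawer, or is absent.
- square1_mid (a point): square white straight-sided ceramic dish, 58 x 58 x 44 mm, wall 5, open at the top; it nests in nothing. Point: its centre, half-way up; z is its axis, x and y square to its sides. Starts upright in the drawer, or is absent.
- brown2_mid (a point): round brown (terracotta-coloured) tapered stacking tumbler, 70 mm high, 42 mm wide at the foot, 65 mm across the rim, wall 2.2, open at the top with its inner floor 30 mm up; nested in another one it stands 30 mm higher than that one. Point: its centre, half-way up; z is its axis. Starts upright in the drawer, or is absent.
- steel2_mid (a point): round steel tapered stacking sauce cup, 48 mm high, 40 mm wide at the foot, 66 mm across the rim, wall 2.2, open at the top with its inner floor 22 mm up; nested in another one it stands 22 mm higher than that one. Point: its centre, half-way up; z is its axis. Starts upright in the drawer, or is absent.
- square2_mid (a point): square white straight-sided ceramic dish, 58 x 58 x 44 mm, wall 5, open at the top; it nests in nothing. Point: its centre, half-way up; z is its axis, x and y square to its sides. Starts upright in the drawer, or is absent.
- brown_base_mid (a point): round brown (terracotta-coloured) tapered stacking tumbler, 70 mm high, 42 mm wide at the foot, 65 mm across the rim, wall 2.2, open at the top with its inner floor 30 mm up; nested in another one it stands 30 mm higher than that one. Point: its centre, half-way up. It stands on the counter: the bottom of the brown stack.
- steel_base_mid (a point): round steel tapered stacking sauce cup, 48 mm high, 40 mm wide at the foot, 66 mm across the rim, wall 2.2, open at the top with its inner floor 22 mm up; nested in another one it stands 22 mm higher than that one. Point: its centre, half-way up. It stands on the counter: the bottom of the steel stack.
- tray_mid (a point): centre of the inner floor (4 mm above the counter) of a shallow blue tray, 160 x 160 outside, wall 4, rim 14 mm high, fixed; x and y along its sides.
- jar: amber jar with steel lid, 68 wide, 100 high, beside the unit; a bystander. Origin: centre of its underside.
- syrup: green bottle with yellow cap, 60 wide, 190 high, on the right; a bystander. Origin: centre of its underside.
- tin: yellow can, 66 wide, 110 high, on the right; a bystander. Origin: centre of its underside.
- spoon: steel spoon 170 long lying near the robot, in front of the drawer; a bystander. Origin: near its middle.
- jug: steel milk jug, 90 wide, 110 high, on the left; a bystander. Origin: centre of its underside.
Mind the look-alikes: they are no part of the job. Leave any purple look-alike of the part that bears steel_base_mid alone.

How it is judged:
On the way, in this order (a step that is already met when the one before it is completed fails the run):
1. the drawer is pressed in (value of joint drawer below -0.004 m), for 0.02 s.
2. it has sprung out, with nothing of the robot on it (value of joint drawer above 0.04 m and contact force between each of the arm, the fingers and unit below 0.5 N), for 0.1 s.
3. the drawer is pulled fully open (value of joint drawer above 0.18 m), for 0.2 s.
4. every item from the drawer is nested in its own stack or stands on the tray (height (world z) of brown_base_mid below 0.043 m and angle between each of brown_base_mid, steel_base_mid's own z axis and vertical below 0.12 rad and horizontal distance between each of brown1_mid, brown2_mid and brown_base_mid below 0.012 m and z of brown1_mid in the frame of brown_base_mid between 0.022 and 0.068 m and angle between each of brown1_mid, brown2_mid, steel1_mid, steel2_mid, square1_mid, square2_mid's own z axis and vertical below 0.15 rad and z of brown2_mid in the frame of brown_base_mid between 0.022 and 0.068 m and height (world z) of steel_base_mid below 0.032 m and horizontal distance between each of steel1_mid, steel2_mid and steel_base_mid below 0.012 m and z of steel1_mid in the frame of steel_base_mid between 0.015 and 0.052 m and z of steel2_mid in the frame of steel_base_mid between 0.015 and 0.052 m and x of square1_mid in the frame of tray_mid between -0.07 and 0.07 m and y of square1_mid in the frame of tray_mid between -0.07 and 0.07 m and height (world z) of each of square1_mid, square2_mid below 0.036 m and x of square2_mid in the frame of tray_mid between -0.07 and 0.07 m and y of square2_mid in the frame of tray_mid between -0.07 and 0.07 m), for 0.3 s.
At the end, for the whole second after the job is handed in: Drawer latched shut (within 6 mm); both bottom cups upright on the counter; each brown or steel piece nested upright in its own kind's stack, within 12 mm of the bottom cup's axis; each square dish upright on the tray floor, its centre within 70 mm of the tray's centre along each side (all of step 4 and value of joint drawer between -0.004 and 0.006 m); the robot touches nothing.
It fails at once if the jar is moved by more than 4 cm (distance of jar from where it was at the start of the episode above 0.04 m).
It fails at once if the syrup is moved by more than 4 cm (distance of syrup from where it was at the start of the episode above 0.04 m).
It fails at once if the tin is moved by more than 4 cm (distance of tin from where it was at the start of the episode above 0.04 m).
It fails at once if the spoon is moved by more than 4 cm (distance of spoon from where it was at the start of the episode above 0.04 m).
It fails at once if the jug is moved by more than 4 cm (distance of jug from where it was at the start of the episode above 0.04 m).
Of brown1, steel1, square1, brown2, steel2, square2 only 3 to 5 are there at a start; the rules pass over those that are not, and their reading is None.
At some moment in a run one of brown_base, steel_base may be knocked a few centimetres aside while the robot is not near it.
It also fails if it takes over 210 s, if anything falls off the work surface, if the arm or the gripper's body presses on something with over 40 N, if the wrist force passes 120 N, or if a joint passes its speed limit or range.

## Working session

There is one attempt and no reset: what is moved stays moved. The work goes in short steps, Python scripts to look and compute and a tool call to move; the robot and the scene stay as the last step left them, time stands still between calls to the robot, and variables do not carry over. Pictures are saved under pics/ and viewed, at most 14 in all, crops included, and the job is handed in when it is done.

Besides the shell and the picture viewer there is one more tool, called in YAML: its name, and indented under it one key for each argument. servo_tool: Moves the arm, as the interface text tells. Shift numbers are shares of 0.25 m and turn numbers shares of 2 pi rad, none past 1 either way. Its arguments: {"type":"object","properties":{"increments":{"type":"string"},"claw":{"type":"number"}},"required":["increments"]}

```bash
mkdir -p pics
cat > h.py <<'E'
from rig import *
import numpy as np, cv2
from scipy.spatial.transform import Rotation as R
def pose():
    o=get_obs(); T=np.eye(4); T[:3,:3]=R.from_euler('xyz',o['orientation']).as_matrix(); T[:3,3]=o['ee_pos']; return T
def snap(name,f):
    Tt=pose(); p,d=read_camera(name); c=calibration(name)
    if name=='wrist': T=Tt@np.array(c['T_tool_cam'])
    else:
        W=np.eye(4); W[:3,:3]=cv2.Rodrigues(np.array(c['rvec'],float))[0]; W[:3,3]=np.ravel(c['tvec']); T=np.linalg.inv(W)
    cv2.imwrite(f'pics/{f}.png',p[:,:,::-1]); np.savez(f'pics/{f}.npz',p=p,d=d,T=T,K=np.array(c['camera_matrix'])); return p,d
def cloud(f):
    z=np.load(f'pics/{f}.npz'); d=z['d'];K=z['K'];v,u=np.mgrid[:d.shape[0],:d.shape[1]]
    P=np.stack([(u-K[0,2])*d/K[0,0],(v-K[1,2])*d/K[1,1],d],-1)@z['T'][:3,:3].T+z['T'][:3,3]
    P[d==0]=np.nan; return P
def ray(f,u,v,h):
    z=np.load(f'pics/{f}.npz');K=z['K'];r=z['T'][:3,:3]@np.array([(u-K[0,2])/K[0,0],(v-K[1,2])/K[1,1],1]);o=z['T'][:3,3]
    return o+r*(h-o[2])/r[2]
E
python3 - <<'E'
from h import *
print(get_obs())
snap('top','top0');snap('scene','scene0')
a=cv2.imread('pics/top0.png');b=cv2.imread('pics/scene0.png')
cv2.imwrite('pics/top0b.png',cv2.resize(a,(800,600)));cv2.imwrite('pics/scene0b.png',cv2.resize(b,(800,600)))
for n in('top','scene','wrist'):print(calibration(n))
E
```

```text
{'time_s': 0.0, 'joint_pos': array([-1.28451994e+00,  2.07409133e-01,  1.54294319e+00,  3.98881289e-06,
        1.39345574e+00, -1.50513241e-01]), 'joint_velocities': array([ 0.00059096,  0.00122031,  0.00065314,  0.0009553 ,  0.0006949 ,
       -0.00103843]), 'joint_efforts': array([ 8.85843401e-04, -3.70882988e+01, -2.81416512e+01,  6.98662712e-02,
        3.60335608e-02, -1.77446186e-04]), 'ee_pos': array([ 0.24300176, -0.52025507,  0.20430206]), 'orientation': array([-3.13940288e+00, -3.36070430e-04,  4.36788552e-01]), 'contact_force': array([-0.3684033 ,  0.06908954, -0.21678435]), 'wrist_torque': array([-0.0169902 ,  0.03406859,  0.05116667]), 'grip_force': 0.0, 'gripper_width': 0.09396271063760146}
{'camera_matrix': array([[388.72957943,   0.        , 248.33446272],
       [  0.        , 388.72957943, 193.06603318],
       [  0.        ,   0.        ,   1.        ]]), 'rvec': array([ 2.14980562, -2.15937912,  0.10470962]), 'tvec': array([0.00385669, 0.58113367, 1.26860993])}
{'camera_matrix': array([[373.50962603,   0.        , 259.4269074 ],
       [  0.        , 373.50962603, 187.6470485 ],
       [  0.        ,   0.        ,   1.        ]]), 'rvec': array([ 1.43113155,  2.30549867, -0.73527142]), 'tvec': array([ 0.2739161 , -0.38067923,  1.83203439])}
{'camera_matrix': array([[330.7635014 ,   0.        , 255.62104178],
       [  0.        , 330.7635014 , 188.81317448],
       [  0.        ,   0.        ,   1.        ]]), 'T_tool_cam': array([[-9.73727996e-04, -9.72277860e-01, -2.33826463e-01,
         6.67142480e-02],
       [ 9.99999344e-01, -1.08773256e-03,  3.58603261e-04,
         4.95760769e-04],
       [-6.03002670e-04, -2.33825961e-01,  9.72278281e-01,
        -1.78175534e-01],
       [ 0.00000000e+00,  0.00000000e+00,  0.00000000e+00,
         1.00000000e+00]])}
```

View pics/top0b.png

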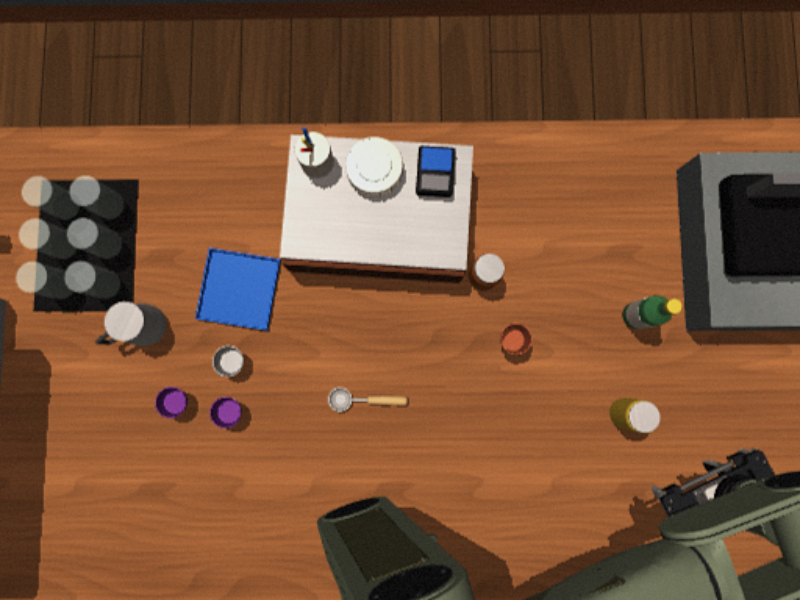

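View pics/scene0b.png

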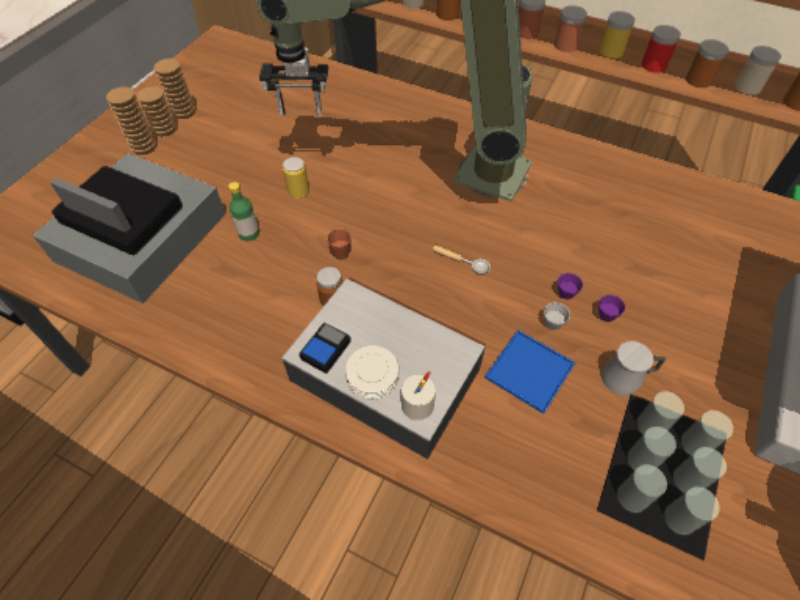

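The top view (800 px scale) shows the unit at (378,205), with its drawer side facing down the picture. The brown base is at (515,340), the blue tray at (238,290), the spoon at (365,400), the jar at (489,270) and the jug at (125,322). There are three steel-base candidates: the grey cup at (228,361) and purple cups at (172,403) and (227,412). Only the grey one is steel, so I'll confirm it in a crop while measuring.

Run:
```python
from h import *
P=cloud('top0');p=np.load('pics/top0.npz')['p']
s=.64
cv2.imwrite('pics/c1.png',cv2.resize(p[205:285,80:340,::-1],None,fx=3,fy=3,interpolation=2))
def circ(u,v,r,zlo,zhi):
    m=np.zeros(p.shape[:2],bool);m[int(v-r):int(v+r),int(u-r):int(u+r)]=1
    m&=(P[:,:,2]>zlo)&(P[:,:,2]<zhi); q=P[m]; c,rr=cv2.minEnclosingCircle(q[:,:2].astype(np.float32)); return len(q),np.round(c,4),round(rr,4),np.nanmax(q[:,2])
print('brown',circ(515*s,340*s,16,.055,.09));print('steel',circ(228*s,361*s,14,.036,.06))
print('jar',circ(489*s,270*s,14,.09,.12));print('jug',circ(125*s,322*s,18,.09,.13))
print('spoon',ray('top0',340*s,400*s,0.01),ray('top0',407*s,401*s,0.01))
z=P[:,:,2]
m=(z>.104)&(z<.122)&(np.arange(512)[None]>150)&(np.arange(512)[None]<320)&(np.arange(384)[:,None]<185)&(np.arange(384)[:,None]>70)
m=cv2.morphologyEx(m.astype(np.uint8),cv2.MORPH_OPEN,np.ones((5,5)))>0
print('unit',m.sum(),cv2.minAreaRect(P[m][:,:2].astype(np.float32)))
pi=p.astype(int);b=(pi[:,:,2]>120)&(pi[:,:,0]<80);b[:,:110]=0;b[:,200:]=0;b[:130]=0
print('tray',b.sum(),cv2.minAreaRect(P[b][:,:2].astype(np.float32)))
for u,v in[(288,262),(375,272),(463,275)]:
  c=P[int(v*s)-4:int(v*s)+5,int(u*s)]; print(np.round(c,3).tolist())
```

```text
brown (80, array([ 0.4992, -0.2624]), 0.0327, np.float64(0.07498170931298165))
steel (75, array([0.4547, 0.3405]), 0.033, np.float64(0.051918185799658234))
jar (294, array([ 0.6534, -0.1932]), 0.0466, np.float64(0.1132985091976284))
jug (532, array([0.5253, 0.55  ]), 0.057, np.float64(0.11431292833574469))
spoon [0.37206576 0.10542059 0.01      ] [ 0.36956889 -0.0382211   0.01      ]
unit 6819 ((0.7804051041603088, 0.022630363702774048), (0.3805573582649231, 0.26144328713417053), 85.81901550292969)
tray 2023 ((0.6152447462081909, 0.33514219522476196), (0.16211538016796112, 0.1590307056903839), 80.40234375)
[[0.67, 0.205, 0.108], [0.667, 0.205, 0.109], [0.663, 0.204, 0.111], [0.662, 0.206, 0.102], [0.657, 0.205, 0.109], [0.655, 0.206, 0.101], [0.652, 0.206, 0.101], [0.651, 0.208, 0.089], [0.651, 0.211, 0.072]]
[[0.648, 0.026, 0.102], [0.644, 0.026, 0.102], [0.641, 0.026, 0.103], [0.638, 0.027, 0.099], [0.638, 0.027, 0.081], [0.637, 0.028, 0.066], [0.638, 0.029, 0.043], [0.638, 0.03, 0.022], [0.638, 0.03, -0.002]]
[[0.638, -0.151, 0.111], [0.637, -0.152, 0.098], [0.633, -0.151, 0.105], [0.63, -0.151, 0.106], [0.627, -0.152, 0.103], [0.624, -0.152, 0.099], [0.636, -0.162, -0.0], [0.633, -0.163, -0.004], [0.629, -0.162, 0.003]]
```

View pics/c1.png

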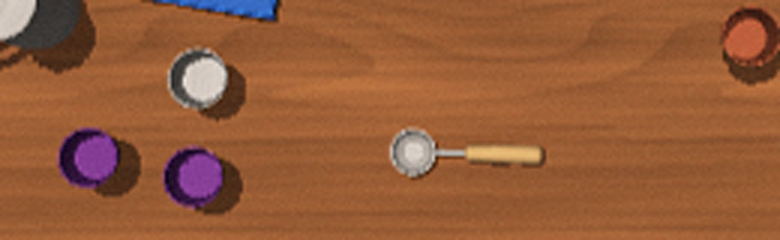

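The crop confirms it: the cup at crop (198,78) is grey steel and the other two are purple. I'll move to the drawer front next.

```bash
cat >> h.py <<'E'
def plan(x,y,z,yaw):
    T=pose();G=R.from_euler('xyz',[np.pi,0,yaw]).as_matrix()
    rv=R.from_matrix(T[:3,:3].T@G).as_rotvec()/(2*np.pi); s=G.T@(np.array([x,y,z])-T[:3,3])/.25
    n=max(np.abs(rv).max()/.028,0);m=np.abs(s).max()/.22
    print('turn',np.round(rv,4),'rows',round(n,1),'| shift',np.round(s,4),'rows',round(m,1))
U0=np.array([.7804,.0226]);UY=-0.073
def unit(x,y): c,s=np.cos(UY),np.sin(UY); return U0+np.array([c*x-s*y,s*x+c*y])
E
python3 -c "
from h import *
q=unit(-.18,0);print(q);plan(q[0],q[1],.205,UY)"
```

```text
[0.6008794  0.03572833]
turn [-0.0003  0.      0.0811] rows 2.9 | shift [ 1.2654e+00 -2.3227e+00 -2.3000e-03] rows 10.6
```

servo_tool:
  increments: "0 0 0 0 0 0.027; 0 0 0 0 0 0.027; 0 0 0 0 0 0.027; 0 0 -0.1 0 0 0; 0.12 -0.22 0 0 0 0; 0.12 -0.22 0 0 0 0; 0.12 -0.22 0 0 0 0; 0.12 -0.22 0 0 0 0; 0.12 -0.22 0 0 0 0; 0.12 -0.22 0 0 0 0; 0.12 -0.22 0 0 0 0; 0.12 -0.22 0 0 0 0"
  claw: 0

```text
time_s: 1.6
ee_pos: [0.5142, -0.0985, 0.2302]
orientation: [3.142, 0.0, -0.072]
contact_force: [0.5, -1.1, 0.6]
gripper_width: 0.0005
grip_force: 0.0
```

```bash
python3 -c "
from h import *
q=unit(-.18,0);plan(q[0],q[1],.055,UY);print(get_obs()['contact_force'])"
```

```text
turn [0.     0.     0.0001] rows 0.0 | shift [ 0.3065 -0.5607  0.7007] rows 3.2
[ 0.49501649 -1.08384934  0.61626801]
```

servo_tool:
  increments: "0.1 -0.187 0 0 0 0; 0.1 -0.187 0 0 0 0; 0.1 -0.187 0 0 0 0; 0 0 0.175 0 0 0; 0 0 0.175 0 0 0; 0 0 0.175 0 0 0; 0 0 0.175 0 0 0; 0 0 0 0 0 0; 0.04 0 0 0 0 0; 0.04 0 0 0 0 0; 0 0 0 0 0 0"

```text
time_s: 2.98
ee_pos: [0.6214, 0.0322, 0.0578]
orientation: [3.142, -0.005, -0.072]
contact_force: [0.4, -0.4, -0.1]
gripper_width: 0.0007
grip_force: 0.0
```

servo_tool:
  increments: "0.016 0 0 0 0 0; 0.016 0 0 0 0 0; 0.012 0 0 0 0 0; 0 0 0 0 0 0"

```text
time_s: 3.48
ee_pos: [0.6296, 0.0318, 0.0554]
orientation: [-3.142, 0.0, -0.072]
contact_force: [-0.3, -0.6, 0.5]
gripper_width: 0.0007
grip_force: 0.0
```

servo_tool:
  increments: "0.012 0 0 0 0 0; 0.012 0 0 0 0 0; 0 0 0 0 0 0"

```text
time_s: 3.85
ee_pos: [0.6329, 0.0316, 0.0552]
orientation: [3.141, 0.006, -0.072]
contact_force: [-6.0, -0.3, 4.7]
gripper_width: 0.0004
grip_force: 3.5
```

servo_tool:
  increments: "0.012 0 0 0 0 0; 0.012 0 0 0 0 0; 0.008 0 0 0 0 0; 0 0 0 0 0 0"

```text
time_s: 4.35
ee_pos: [0.6386, 0.0311, 0.0552]
orientation: [3.141, 0.011, -0.072]
contact_force: [-12.4, 0.2, 9.8]
gripper_width: 0.0006
grip_force: 6.4
```

servo_tool:
  increments: "0.008 0 0 0 0 0; 0 0 0 0 0 0; -0.25 0 0 0 0 0; -0.25 0 0 0 0 0; -0.1 0 0 0 0 0; 0 0 0 0 0 0; 0 0 0 0 0 0; 0 0 0 0 0 0"

```text
time_s: 5.35
ee_pos: [0.4978, 0.0411, 0.056]
orientation: [3.142, -0.002, -0.072]
contact_force: [-0.2, -0.3, -0.2]
gripper_width: 0.0003
grip_force: 0.0
```

Run:
```python
from h import *
snap('top','top1');P=cloud('top1')
p=np.load('pics/top1.npz')['p'];cv2.imwrite('pics/top1c.png',cv2.resize(p[60:300,100:400,::-1],None,fx=2.5,fy=2.5,interpolation=2))
print(get_obs()['contact_force'])
```

```text
[-0.27061671  0.72135685 -0.14886647]
```

View pics/top1c.png

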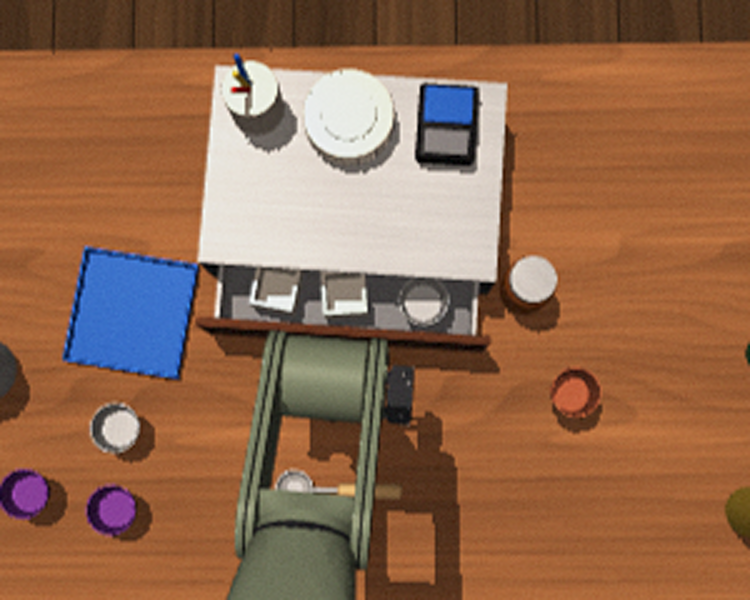

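The drawer has sprung out. Its front row holds two square dishes at crop (275,288) and (345,292) and a steel cup at (423,302). The panel's top edge runs from (200,322) to (488,342).

Run:
```python
from h import *
for u,v in[(203,319),(203,328),(486,338),(486,347),(230,321),(230,330)]:
    q=ray('top1',100+(u+.5)/2.5-.5,60+(v+.5)/2.5-.5,.104); d=q[:2]-U0; c,s=np.cos(UY),np.sin(UY); print(u,v,np.round(q,4),'unit',round(c*d[0]+s*d[1],4),round(-s*d[0]+c*d[1],4))
plan(*unit(-.22,-.0),.20,UY)
```

```text
203 319 [0.5927 0.2145 0.104 ] unit -0.2012 0.1777
203 328 [0.5811 0.2143 0.104 ] unit -0.2127 0.1767
486 338 [ 0.5664 -0.1444  0.104 ] unit -0.2012 -0.1822
486 347 [ 0.555  -0.1442  0.104 ] unit -0.2126 -0.1828
230 321 [0.5899 0.1801 0.104 ] unit -0.2015 0.1431
230 330 [0.5784 0.1799 0.104 ] unit -0.213 0.1421
turn [ 0.     -0.0002  0.0001] rows 0.0 | shift [ 0.2541 -0.0085 -0.5769] rows 2.6
```

servo_tool:
  increments: "0 0 -0.2 0 0 0; 0 0 -0.2 0 0 0; 0 0 -0.2 0 0 -0.025; 0 0 0 0 0 -0.028; 0 0 0 0 0 -0.028; 0 0 0 0 0 -0.028; 0 0 0 0 0 -0.028; 0 0 0 0 0 -0.028; 0 0 0 0 0 -0.028; 0 0 0 0 0 -0.028; 0 0 0 0 0 -0.029; 0 0 0 0 0 0"
  claw: 40

```text
time_s: 6.9
ee_pos: [0.4965, 0.0413, 0.2054]
orientation: [3.142, -0.0, 1.496]
contact_force: [-0.1, 0.3, 0.5]
gripper_width: 0.0396
grip_force: 0.0
```

Run:
```python
from h import *
plan(*unit(-.207,0),.086,UY+np.pi/2)
```

```text
turn [ 0.     -0.     -0.0002] rows 0.0 | shift [0.0081 0.3102 0.4778] rows 2.2
```

servo_tool:
  increments: "0.004 0.155 0 0 0 0; 0.004 0.155 0 0 0 0; 0 0 0.16 0 0 0; 0 0 0.16 0 0 0; 0 0 0.158 0 0 0; 0 0 0 0 0 0; 0 0 0 0 0 0"

```text
time_s: 7.78
ee_pos: [0.5746, 0.0378, 0.0873]
orientation: [3.139, -0.0, 1.497]
contact_force: [0.5, -0.3, -0.1]
gripper_width: 0.0399
grip_force: 0.0
```

servo_tool:
  increments: "0 0 0 0 0 0; 0 0 0 0 0 0; 0 0 0 0 0 0; 0 0 0 0 0 0"
  claw: 0

```text
time_s: 8.28
ee_pos: [0.5747, 0.0378, 0.0875]
orientation: [3.138, -0.0, 1.499]
contact_force: [1.2, 0.1, 5.0]
gripper_width: 0.0116
grip_force: 30.0
```

servo_tool:
  increments: "0 -0.05 0 0 0 0; 0 -0.08 0 0 0 0; 0 -0.08 0 0 0 0; 0 -0.08 0 0 0 0; 0 -0.08 0 0 0 0; 0 -0.08 0 0 0 0; 0 -0.05 0 0 0 0; 0 -0.02 0 0 0 0; 0 0 0 0 0 0; 0 0 0 0 0 0"

```text
time_s: 9.52
ee_pos: [0.4477, 0.0472, 0.0874]
orientation: [3.131, -0.001, 1.498]
contact_force: [8.7, 1.0, -1.1]
gripper_width: 0.0119
grip_force: 30.0
```

servo_tool:
  increments: "0 0 0 0 0 0; 0 0 0 0 0 0; 0 0 0 0 0 0; 0 0 -0.16 0 0 0; 0 0 -0.16 0 0 0; 0 0 -0.16 0 0 0; 0 0 -0.16 0 0 0; 0 -0.1 -0.16 0 0 0; 0 -0.1 -0.1 0 0 0; 0 0 0 0 0 0"
  claw: 36

```text
time_s: 10.78
ee_pos: [0.3938, 0.0509, 0.3128]
orientation: [3.137, 0.0, 1.499]
contact_force: [0.4, -0.1, 0.3]
gripper_width: 0.0358
grip_force: 0.0
```

Run:
```python
from h import *
snap('top','top2');snap('scene','scene2');snap('wrist','w2')
p=np.load('pics/top2.npz')['p'];cv2.imwrite('pics/top2c.png',cv2.resize(p[60:300,100:400,::-1],None,fx=2.6,fy=2.5,interpolation=2))
a=np.load('pics/w2.npz')['p'][:,:,::-1];b=np.load('pics/scene2.npz')['p'][150:300,150:400,::-1]
t=cv2.resize(p[90:260,130:350,::-1],(400,309)); w=cv2.resize(a,(400,300)); s=cv2.resize(b,(400,240))
c=np.zeros((600,800,3),np.uint8);c[:300,:400]=t[:300];c[:300,400:]=w;c[300:540,:400]=s;cv2.imwrite('pics/m2.png',c)
print(pose()[:3,3])
```

```text
[0.39328019 0.05081083 0.30935924]
```

View pics/m2.png

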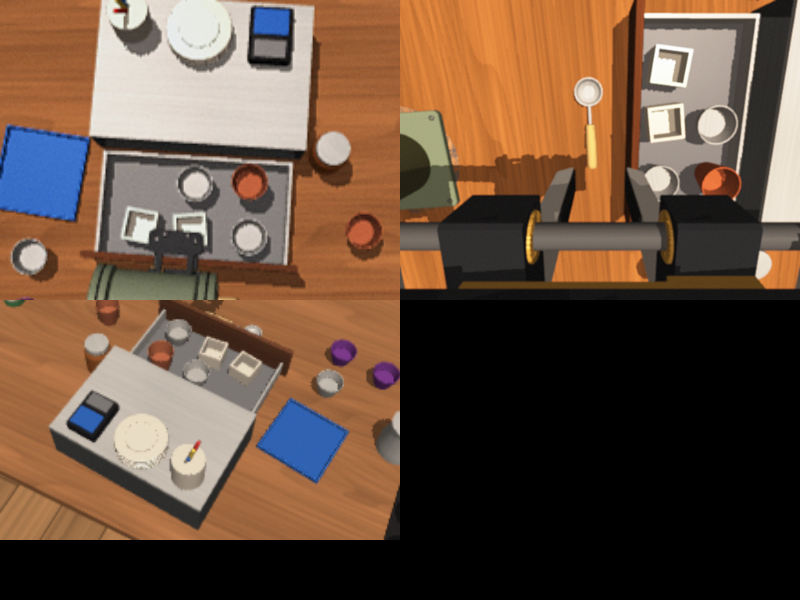

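The drawer is fully open and holds five items. In the top-left panel they are:
- steel cup, rear middle, at (195,185)
- brown tumbler, rear right, at (250,182)
- square dishes, front, at (140,225) and (190,228)
- steel cup, front right, at (249,237)

I'll turn the tool and take one wrist look from close by.

servo_tool:
  increments: "0 0 0 0 0 0.028; 0 0 0 0 0 0.028; 0 0 0 0 0 0.028; 0 0 0 0 0 0.028; 0 0 0 0 0 0.028; 0 0 0 0 0 0.028; 0 0 0 0 0 0.028; 0 0 0 0 0 0.028; 0 0 0 0 0 0.026; 0.2 0 -0.08 0 0 0; 0.16 0 -0.08 0 0 0; 0 0 0 0 0 0"
  claw: 82

```text
time_s: 12.42
ee_pos: [0.4857, 0.0439, 0.3493]
orientation: [-3.142, 0.003, -0.073]
contact_force: [-1.0, 0.0, -0.3]
gripper_width: 0.0821
grip_force: 0.0
```

Run:
```python
from h import *
print(pose()[:3,3]); snap('wrist','w3')
cv2.imwrite('pics/w3b.png',cv2.resize(cv2.imread('pics/w3.png'),(800,600)))
```

```text
[0.48568253 0.04386415 0.34931832]
```

View pics/w3b.png

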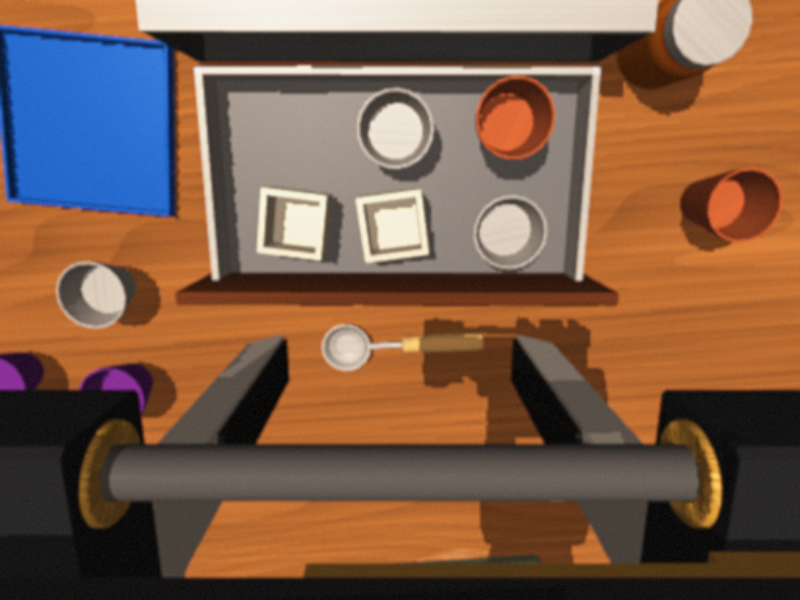

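The wrist view shows, at 800 px: steel cups with rims at (396,128) and (510,232), the brown tumbler at (515,117), and dishes at (293,225) and (393,226). The brown base rim is at (743,204) and the steel base rim at (92,294).

Run:
```python
from h import *
P=cloud('w3')
def g(n,u,v,h,rad=24,zl=None):
    u,v=(u+.5)*.64-.5,(v+.5)*.64-.5; q=ray('w3',u,v,h)
    m=np.zeros(P.shape[:2],bool);m[max(0,int(v-30)):int(v+30),max(0,int(u-35)):int(u+35)]=1
    m&=(np.abs(P[:,:,2]-h)<.008)&(np.hypot(P[:,:,0]-q[0],P[:,:,1]-q[1])<.045); w=P[m][:,:2].astype(np.float32)
    c,r=cv2.minEnclosingCircle(w); print(n,'ray',np.round(q[:2],4),'depth',len(w),np.round(c,4),round(r,4),cv2.minAreaRect(w) if n[0]=='q' else '')
g('steelA',396,128,.065);g('brown',515,117,.087);g('steelB',510,232,.065);g('q1',293,225,.061);g('q2',393,226,.061);g('bbase',743,204,.07);g('sbase',92,294,.048)
for x in(-.28,-.192):
  for y in(.1,0,-.1):print(np.round(unit(x,y),4))
```

```text
steelA ray [0.5877 0.0385] depth 388 [0.5879 0.0397] 0.0328 
brown ray [ 0.5875 -0.0582] depth 419 [ 0.5877 -0.0582] 0.0325 
steelB ray [ 0.4918 -0.0565] depth 356 [ 0.4916 -0.0567] 0.0329 
q1 ray [0.5119 0.1371] depth 640 [0.513  0.1388] 0.0405 ((0.5131872296333313, 0.13922639191150665), (0.05848619341850281, 0.058074213564395905), 78.72241973876953)
q2 ray [0.5044 0.0475] depth 585 [0.5044 0.0484] 0.0404 ((0.5044683814048767, 0.048391252756118774), (0.05828867480158806, 0.0581679567694664), 3.2378952503204346)
bbase ray [ 0.5019 -0.2591] depth 524 [ 0.501  -0.2609] 0.0331 
sbase ray [0.4598 0.3389] depth 410 [0.4582 0.3415] 0.0335 
[0.5084 0.1428]
[0.5011 0.043 ]
[ 0.4939 -0.0567]
[0.5962 0.1363]
[0.5889 0.0366]
[ 0.5816 -0.0631]
```

```bash
python3 -c "
from h import *
plan(.5877,-.0582,.15,UY);plan(.5877,-.0582,.063,UY)"
```

```text
turn [-0.      0.0007  0.0001] rows 0.0 | shift [0.4437 0.3779 0.795 ] rows 3.6
turn [-0.      0.0007  0.0001] rows 0.0 | shift [0.4437 0.3779 1.143 ] rows 5.2
```

servo_tool:
  increments: "0.148 0.126 0.1 0 0 0; 0.148 0.126 0.1 0 0 0; 0.148 0.126 0.1 0 0 0; 0 0 0.16 0 0 0; 0 0 0.16 0 0 0; 0 0 0.16 0 0 0; 0 0 0 0 0 0; 0 0 0.12 0 0 0; 0 0 0.12 0 0 0; 0 0 0.123 0 0 0; 0 0 0 0 0 0; 0 0 0 0 0 0"
  claw: 84

```text
time_s: 13.98
ee_pos: [0.5888, -0.0582, 0.0673]
orientation: [3.141, -0.003, -0.072]
contact_force: [0.6, 0.2, 0.5]
gripper_width: 0.084
grip_force: 0.0
```

servo_tool:
  increments: "0 0 0 0 0 0; 0 0 0 0 0 0; 0 0 0 0 0 0; 0 0 0 0 0 0"
  claw: 40

```text
time_s: 14.48
ee_pos: [0.5884, -0.0581, 0.0665]
orientation: [3.141, -0.002, -0.072]
contact_force: [-1.0, 0.2, 5.4]
gripper_width: 0.0633
grip_force: 30.0
```

servo_tool:
  increments: "0 0 -0.1 0 0 0; 0 0 -0.18 0 0 0; 0 0 -0.18 0 0 0; 0 0 -0.18 0 0 0; 0 0 -0.08 0 0 0; -0.1 0.2 0 0 0 0; -0.1 0.2 0 0 0 0; -0.08 0.2 0 0 0 0; 0 0.19 0 0 0 0; 0 0 0 0 0 0; 0 0 0 0 0 0"

```text
time_s: 15.85
ee_pos: [0.503, -0.2493, 0.2444]
orientation: [-3.14, 0.001, -0.073]
contact_force: [-0.6, 0.2, -0.2]
gripper_width: 0.0635
grip_force: 30.0
```

```bash
cat >> h.py <<'E'
def look(f,g,h,rad=.05):
    snap('wrist',f);P=cloud(f);z=P[:,:,2]
    m=(np.abs(z-h)<.008)&(np.hypot(P[:,:,0]-g[0],P[:,:,1]-g[1])<rad);w=P[m][:,:2].astype(np.float32)
    c,r=cv2.minEnclosingCircle(w); print('n',len(w),'c',np.round(c,4),'r',round(r,4)); return c
E
python3 - <<'E'
from h import *
c=look('w4',(.501,-.261),.07)
o=get_obs();print(o['ee_pos'],o['gripper_width'])
cv2.imwrite('pics/w4b.png',cv2.resize(cv2.imread('pics/w4.png'),(640,480)))
plan(.501,-.261,.2,UY)
E
```

```text
n 309 c [ 0.5014 -0.2614] r 0.0323
[ 0.50324447 -0.2487963   0.24456483] 0.06359690712635259
turn [-0.0002  0.0002  0.0003] rows 0.0 | shift [-0.0054  0.0493  0.1783] rows 0.8
```

View pics/w4b.png

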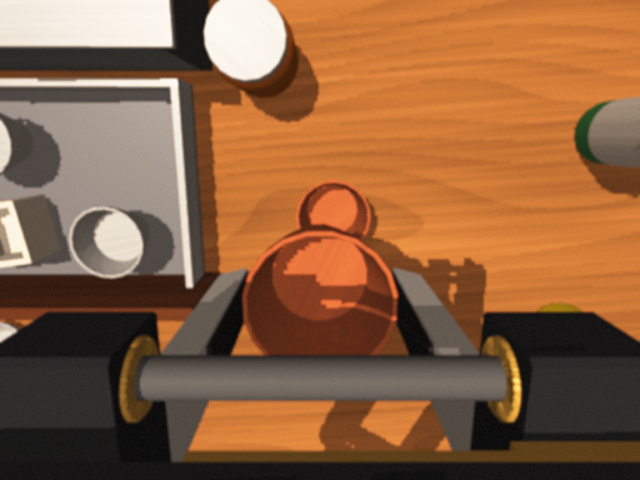

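The tumbler is held upright at (320,300), with the base ahead at (335,212). I'll lower it in.

servo_tool:
  increments: "-0.004 0.05 0.1 0 0 0; 0 0 0.1 0 0 0; 0 0 0 0 0 0; 0 0 0.1 0 0 0; 0 0 0.1 0 0 0; 0 0 0.1 0 0 0; 0 0 0.06 0 0 0; 0 0 0.05 0 0 0; 0 0 0.03 0 0 0; 0 0 0 0 0 0; 0 0 0 0 0 0"

```text
time_s: 17.27
ee_pos: [0.502, -0.2627, 0.0859]
orientation: [3.141, -0.001, -0.072]
contact_force: [0.3, -0.2, -0.3]
gripper_width: 0.0633
grip_force: 30.0
```

servo_tool:
  increments: "0 0 0.012 0 0 0; 0 0 0.012 0 0 0; 0 0 0 0 0 0"

```text
time_s: 17.65
ee_pos: [0.5018, -0.2624, 0.0795]
orientation: [3.141, -0.001, -0.072]
contact_force: [0.3, 0.8, 0.7]
gripper_width: 0.0634
grip_force: 30.0
```

servo_tool:
  increments: "0 0 0 0 0 0; 0 0 0 0 0 0; 0 0 0 0 0 0; 0 0 -0.1 0 0 0; 0 0 -0.15 0 0 0; 0 0 -0.15 0 0 0; 0 0 -0.15 0 0 0; -0.15 -0.1 -0.15 0 0 0; -0.15 -0.2 0 0 0 0; 0 -0.2 0 0 0 0; 0 -0.2 0 0 0 0; 0 0 0 0 0 0"
  claw: 84

```text
time_s: 19.15
ee_pos: [0.4391, -0.0796, 0.2544]
orientation: [-3.141, -0.0, -0.067]
contact_force: [0.7, -0.2, 0.4]
gripper_width: 0.0836
grip_force: 0.0
```

Run:
```python
from h import *
look('w5',(.501,-.261),.10);P=cloud('w5')
print(pose()[:3,3])
look('w5b',(.5879,.0397),.065);plan(.5879,.0397,.048,UY)
look('w5c',(.4916,-.0567),.065);plan(.4916,-.0567,.048,UY)
```

```text
n 925 c [ 0.5008 -0.2626] r 0.0327
[ 0.4392327  -0.08125611  0.2543548 ]
n 779 c [0.5879 0.0397] r 0.0333
turn [ 0.0001 -0.0001  0.0004] rows 0.0 | shift [ 0.5571 -0.5298  0.8252] rows 3.8
n 651 c [ 0.4824 -0.0563] r 0.0417
turn [ 0.0001 -0.      0.0001] rows 0.0 | shift [ 0.2008 -0.1197  0.825 ] rows 3.8
```

The first tumbler is nested: its rim reads z about 0.10 and is centred within 1 mm. Next is the front-right steel cup.

servo_tool:
  increments: "0.1 -0.06 0 0 0 0; 0.1 -0.06 0 0 0 0; 0 0 0.14 0 0 0; 0 0 0.14 0 0 0; 0 0 0.14 0 0 0; 0 0 0 0 0 0; 0 0 0.14 0 0 0; 0 0 0.12 0 0 0; 0 0 0.1 0 0 0; 0 0 0.045 0 0 0; 0 0 0 0 0 0; 0 0 0 0 0 0"

```text
time_s: 20.8
ee_pos: [0.4927, -0.0566, 0.0494]
orientation: [3.141, -0.003, -0.072]
contact_force: [0.4, -1.0, 0.4]
gripper_width: 0.0841
grip_force: 0.0
```

servo_tool:
  increments: "0 0 0 0 0 0; 0 0 0 0 0 0; 0 0 0 0 0 0; 0 0 0 0 0 0"
  claw: 40

```text
time_s: 21.3
ee_pos: [0.4918, -0.0561, 0.0486]
orientation: [3.141, -0.001, -0.072]
contact_force: [-1.0, 0.8, 3.8]
gripper_width: 0.0637
grip_force: 31.4
```

servo_tool:
  increments: "0 0 -0.1 0 0 0; 0 0 -0.18 0 0 0; 0 0 -0.18 0 0 0; 0 0 -0.18 0 0 0; 0 0 -0.16 0 0 0; -0.04 -0.22 0 0 0 0; -0.06 -0.22 0 0 0 0; -0.06 -0.22 0 0 0 0; -0.06 -0.22 0 0 0 0; -0.06 -0.22 0 0 0 0; -0.03 -0.22 0 0 0 0; 0 -0.18 0 0 0 0"

```text
time_s: 22.8
ee_pos: [0.4399, 0.3256, 0.2473]
orientation: [3.141, 0.001, -0.071]
contact_force: [0.1, -0.5, -0.7]
gripper_width: 0.0635
grip_force: 31.4
```

servo_tool:
  increments: "0 0 0 0 0 0; 0 0 0 0 0 0"

```text
time_s: 23.05
ee_pos: [0.4406, 0.3229, 0.2472]
orientation: [3.14, 0.001, -0.072]
contact_force: [-0.0, -0.5, -0.7]
gripper_width: 0.064
grip_force: 31.4
```

Run:
```python
from h import *
c=look('w6',(.4582,.3415),.048)
T=pose();print(T[:3,3]);P=cloud('w6');m=(np.abs(P[:,:,2]-T[2,3]-.016)<.006)&(np.hypot(P[:,:,0]-T[0,3],P[:,:,1]-T[1,3])<.045)&(P[:,:,2]>.15)
print('held',cv2.minEnclosingCircle(P[m][:,:2].astype(np.float32)))
cv2.imwrite('pics/w6b.png',cv2.resize(cv2.imread('pics/w6.png'),(640,480)))
plan(*c,.054,UY)
```

```text
n 505 c [0.4586 0.3416] r 0.0328
[0.44084006 0.32252437 0.24738916]
held ((0.4498055577278137, 0.32159900665283203), 0.043624043464660645)
turn [0.0002 0.0001 0.    ] rows 0.0 | shift [ 0.0652 -0.0812  0.7736] rows 3.5
```

View pics/w6b.png

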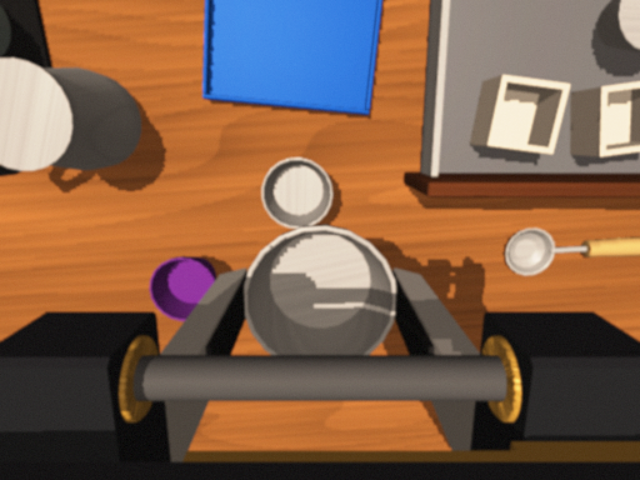

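The cup is held upright, the steel base is ahead at (297,192), and the purple cup at (183,288) is clear.

servo_tool:
  increments: "0.065 -0.081 0.1 0 0 0; 0 0 0.1 0 0 0; 0 0 0 0 0 0; 0 0 0.15 0 0 0; 0 0 0.15 0 0 0; 0 0 0.1 0 0 0; 0 0 0.06 0 0 0; 0 0 0.05 0 0 0; 0 0 0.04 0 0 0; 0 0 0 0 0 0; 0 0 0.012 0 0 0; 0 0 0 0 0 0"

```text
time_s: 24.6
ee_pos: [0.4589, 0.3428, 0.0578]
orientation: [-3.141, -0.001, -0.072]
contact_force: [0.4, 0.4, -0.6]
gripper_width: 0.0637
grip_force: 31.4
```

servo_tool:
  increments: "0 0 0.01 0 0 0; 0 0 0.005 0 0 0; 0 0 0 0 0 0; 0 0 0 0 0 0"

```text
time_s: 25.1
ee_pos: [0.4587, 0.3426, 0.0537]
orientation: [-3.142, 0.0, -0.072]
contact_force: [0.2, -0.3, -0.3]
gripper_width: 0.0636
grip_force: 31.4
```

servo_tool:
  increments: "0 0 0 0 0 0; 0 0 0 0 0 0; 0 0 0 0 0 0; 0 0 -0.1 0 0 0; 0 0 -0.15 0 0 0; 0 0 -0.15 0 0 0; 0 0 -0.15 0 0 0; 0 0.1 -0.15 0 0 0; 0 0.2 -0.1 0 0 0; 0 0.2 0 0 0 0; 0 0.2 0 0 0 0; 0 0 0 0 0 0"
  claw: 84

```text
time_s: 26.6
ee_pos: [0.446, 0.1657, 0.254]
orientation: [3.141, -0.001, -0.077]
contact_force: [0.6, 0.1, 0.3]
gripper_width: 0.0837
grip_force: 0.0
```

Run:
```python
from h import *
look('w7',(.4586,.3416),.07);print(get_obs()['ee_pos'])
look('w7b',(.5879,.0397),.065);plan(.5879,.0397,.048,UY)
cv2.imwrite('pics/w7b_.png',cv2.resize(cv2.imread('pics/w7.png'),(640,480)))
```

```text
n 675 c [0.4584 0.3417] r 0.0331
[0.44620275 0.16723515 0.25399373]
n 596 c [0.5876 0.0397] r 0.0329
turn [-0.0001 -0.0001 -0.0001] rows 0.0 | shift [0.6026 0.4712 0.8237] rows 3.7
```

The steel cup is nested: its rim is at z about 0.07 and centred. Now the rear-middle steel cup.

servo_tool:
  increments: "0.2 0.157 0 0 0 0; 0.2 0.157 0 0 0 0; 0.202 0.157 0 0 0 0; 0 0 0.14 0 0 0; 0 0 0.14 0 0 0; 0 0 0 0 0 0; 0 0 0.14 0 0 0; 0 0 0.14 0 0 0; 0 0 0.14 0 0 0; 0 0 0.08 0 0 0; 0 0 0.042 0 0 0; 0 0 0 0 0 0"

```text
time_s: 28.2
ee_pos: [0.5857, 0.0429, 0.0488]
orientation: [-3.141, -0.001, -0.071]
contact_force: [0.1, 0.8, 0.7]
gripper_width: 0.0838
grip_force: 0.0
```

servo_tool:
  increments: "0 0 0 0 0 0; 0 0 0 0 0 0; 0 0 0 0 0 0; 0 0 0 0 0 0; 0 0 0 0 0 0"
  claw: 40

```text
time_s: 28.82
ee_pos: [0.5862, 0.042, 0.0496]
orientation: [3.141, -0.002, -0.072]
contact_force: [-0.5, -0.9, 6.0]
gripper_width: 0.0646
grip_force: 30.0
```

servo_tool:
  increments: "0 0 -0.1 0 0 0; 0 0 -0.18 0 0 0; 0 0 -0.18 0 0 0; 0 0 -0.18 0 0 0; 0 0 -0.16 0 0 0; -0.12 -0.2 0 0 0 0; -0.12 -0.2 0 0 0 0; -0.12 -0.2 0 0 0 0; -0.12 -0.2 0 0 0 0; -0.12 -0.2 0 0 0 0; -0.06 -0.12 0 0 0 0; 0 0 0 0 0 0"

```text
time_s: 30.32
ee_pos: [0.4389, 0.3351, 0.2473]
orientation: [3.141, 0.002, -0.068]
contact_force: [0.5, -0.7, -1.2]
gripper_width: 0.0645
grip_force: 30.0
```

Run:
```python
from h import *
c=look('w8',(.4586,.3416),.07);o=get_obs();print(o['ee_pos'],o['gripper_width'])
plan(*c,.078,UY)
```

```text
n 455 c [0.4585 0.3419] r 0.0328
[0.43974701 0.33376455 0.24738963] 0.06473719933809638
turn [0.0002 0.0002 0.0005] rows 0.0 | shift [ 0.0725 -0.0379  0.6776] rows 3.1
```

servo_tool:
  increments: "0.066 -0.038 0.1 0 0 0; 0 0 0.08 0 0 0; 0 0 0 0 0 0; 0 0 0.15 0 0 0; 0 0 0.12 0 0 0; 0 0 0.08 0 0 0; 0 0 0.06 0 0 0; 0 0 0.05 0 0 0; 0 0 0.03 0 0 0; 0 0 0.01 0 0 0; 0 0 0 0 0 0; 0 0 0 0 0 0"

```text
time_s: 31.88
ee_pos: [0.4583, 0.342, 0.0789]
orientation: [-3.141, -0.001, -0.072]
contact_force: [-0.5, 0.0, -0.1]
gripper_width: 0.0648
grip_force: 30.0
```

servo_tool:
  increments: "0 0 0 0 0 0; 0 0 0 0 0 0; 0 0 0 0 0 0; 0 0 -0.1 0 0 0; 0 0 -0.15 0 0 0; 0 0 -0.15 0 0 0; 0 0 -0.15 0 0 0; 0.05 0.1 -0.1 0 0 0; 0.05 0.2 -0.1 0 0 0; 0 0.2 0 0 0 0; 0 0.2 0 0 0 0; 0 0 0 0 0 0"
  claw: 84

```text
time_s: 33.38
ee_pos: [0.4702, 0.1628, 0.266]
orientation: [3.141, -0.001, -0.077]
contact_force: [-0.2, 0.2, 0.3]
gripper_width: 0.0837
grip_force: 0.0
```

Run:
```python
from h import *
look('w9',(.4586,.3416),.092);print(get_obs()['ee_pos'])
P=cloud('w9')
for g in((.513,.139),(.5045,.0484)):
    m=(np.abs(P[:,:,2]-.061)<.007)&(np.hypot(P[:,:,0]-g[0],P[:,:,1]-g[1])<.045);print(m.sum(),cv2.minAreaRect(P[m][:,:2].astype(np.float32)))
plan(.513,.139,.04,np.deg2rad(-11)); plan(.5045,.0484,.04,np.deg2rad(3))
print(get_obs()['joint_pos'])
```

```text
n 704 c [0.4605 0.3411] r 0.0332
[0.47026476 0.16440822 0.26599743]
863 ((0.5129090547561646, 0.13924521207809448), (0.057996347546577454, 0.05801624804735184), 78.62349700927734)
974 ((0.5042650103569031, 0.04829951375722885), (0.058147527277469635, 0.05866941437125206), 3.606869697570801)
turn [-0.0001 -0.0001  0.0186] rows 0.7 | shift [0.1872 0.0671 0.904 ] rows 4.1
turn [-0.0001 -0.0001 -0.0203] rows 0.7 | shift [0.1125 0.4706 0.904 ] rows 4.1
[ 1.62049801e-01 -2.50754137e-03  1.64544620e+00  5.30984990e-04
  1.49791482e+00  1.80786684e+00]
```

Both steel cups are nested (rim at 0.092, about 2 mm off axis). Now the dishes, starting with the left one.

servo_tool:
  increments: "0 0 0 0 0 0.0186; 0.187 0.067 0 0 0 0; 0 0 0.15 0 0 0; 0 0 0.15 0 0 0; 0 0 0.15 0 0 0; 0 0 0 0 0 0; 0 0 0.15 0 0 0; 0 0 0.15 0 0 0; 0 0 0.1 0 0 0; 0 0 0.06 0 0 0; 0 0 0 0 0 0; 0 0 0 0 0 0"
  claw: 78

```text
time_s: 34.92
ee_pos: [0.5145, 0.1405, 0.0398]
orientation: [-3.141, -0.003, -0.189]
contact_force: [0.2, 0.3, 0.6]
gripper_width: 0.0779
grip_force: 0.0
```

servo_tool:
  increments: "0 0 0 0 0 0; 0 0 0 0 0 0; 0 0 0 0 0 0; 0 0 0 0 0 0; 0 0 0 0 0 0"
  claw: 40

```text
time_s: 35.55
ee_pos: [0.5134, 0.1401, 0.0389]
orientation: [-3.141, -0.001, -0.189]
contact_force: [-0.8, -0.7, 6.7]
gripper_width: 0.0576
grip_force: 30.0
```

servo_tool:
  increments: "0 0 -0.1 0 0 0; 0 0 -0.16 0 0 0; 0 0 -0.16 0 0 0; 0 0 -0.16 0 0 0; 0 0 0 0 0 0"

```text
time_s: 36.17
ee_pos: [0.5154, 0.1404, 0.1862]
orientation: [-3.139, -0.007, -0.189]
contact_force: [0.3, 0.1, -1.7]
gripper_width: 0.0575
grip_force: 30.0
```

Run:
```python
from h import *
ty=np.deg2rad(-9.6);c=np.array([np.cos(ty),np.sin(ty)])
print(get_obs()['ee_pos'],get_obs()['gripper_width'])
plan(*(np.array([.6152,.3351])+.037*c),.15,ty)
```

```text
[0.5154006  0.14038864 0.18623576] 0.05752942358502872
turn [-0.0003 -0.0011 -0.0034] rows 0.1 | shift [ 0.4117 -0.8345  0.1449] rows 3.8
```

servo_tool:
  increments: "0 0 0 0 0 -0.0034; 0.103 -0.209 0 0 0 0; 0.103 -0.209 0 0 0 0; 0.103 -0.209 0 0 0 0; 0.103 -0.208 0 0 0 0; 0 0 0.16 0 0 0; 0 0 0.16 0 0 0; 0 0 0.16 0 0 0; 0 0 0.08 0 0 0; 0 0 0.05 0 0 0; 0 0 0.02 0 0 0; 0 0 0 0 0 0"

```text
time_s: 37.67
ee_pos: [0.6506, 0.3292, 0.0273]
orientation: [-3.14, -0.003, -0.168]
contact_force: [0.2, -0.8, -0.6]
gripper_width: 0.0579
grip_force: 30.0
```

```bash
python3 -c "
from h import *
plan(.6517,.3289,.026,np.deg2rad(-9.6))"
```

```text
turn [-0.0003 -0.0004 -0.    ] rows 0.0 | shift [0.0046 0.0003 0.005 ] rows 0.0
```

servo_tool:
  increments: "0 0 0.005 0 0 0; 0 0 0 0 0 0"

```text
time_s: 37.92
ee_pos: [0.6507, 0.3292, 0.026]
orientation: [-3.14, -0.003, -0.168]
contact_force: [0.2, 0.4, 1.3]
gripper_width: 0.0581
grip_force: 30.0
```

servo_tool:
  increments: "0 0 0 0 0 0; 0 0 0 0 0 0; 0 0 0 0 0 0; 0 0 -0.1 0 0 0; 0 0 -0.15 0 0 0; 0 0 -0.15 0 0 0; 0 0 -0.2 0 0 0; 0 0 -0.15 0 0 -0.02; -0.2 0.2 0 0 0 -0.015; -0.2 0.2 0 0 0 0; -0.1 0.2 0 0 0 0; 0 0 0 0 0 0"
  claw: 78

```text
time_s: 39.42
ee_pos: [0.5371, 0.1861, 0.2116]
orientation: [3.141, 0.002, 0.049]
contact_force: [0.0, 0.1, 0.2]
gripper_width: 0.0783
grip_force: 0.0
```

Run:
```python
from h import *
snap('wrist','w10');P=cloud('w10')
for g,h in(((.5045,.0484),.061),((.651,.329),.048)):
    m=(np.abs(P[:,:,2]-h)<.007)&(np.hypot(P[:,:,0]-g[0],P[:,:,1]-g[1])<.045);print(m.sum(),cv2.minAreaRect(P[m][:,:2].astype(np.float32)) if m.any() else '')
print(get_obs()['ee_pos'])
plan(.5045,.0484,.039,np.deg2rad(3.5))
```

```text
1187 ((0.5044369697570801, 0.04845583438873291), (0.05816006660461426, 0.058955419808626175), 3.5053515434265137)
1518 ((0.6503244638442993, 0.3282499313354492), (0.05906923487782478, 0.05801113694906235), 79.75191497802734)
[0.53860487 0.18772451 0.21221161]
turn [-0.0001 -0.     -0.0018] rows 0.1 | shift [-0.1702  0.5479  0.6928] rows 3.1
```

Dish 1 stands on the tray where I intended. On to dish 2.

servo_tool:
  increments: "-0.057 0.183 0 0 0 -0.0018; -0.057 0.183 0 0 0 0; -0.056 0.182 0 0 0 0; 0 0 0.15 0 0 0; 0 0 0 0 0 0; 0 0 0.15 0 0 0; 0 0 0.15 0 0 0; 0 0 0.13 0 0 0; 0 0 0.07 0 0 0; 0 0 0.04 0 0 0; 0 0 0 0 0 0; 0 0 0 0 0 0"

```text
time_s: 40.98
ee_pos: [0.5062, 0.0495, 0.0407]
orientation: [3.141, -0.002, 0.064]
contact_force: [-0.2, -0.4, -0.5]
gripper_width: 0.0776
grip_force: 0.0
```

servo_tool:
  increments: "0 0 0 0 0 0; 0 0 0 0 0 0; 0 0 0 0 0 0; 0 0 0 0 0 0; 0 0 0 0 0 0"
  claw: 40

```text
time_s: 41.6
ee_pos: [0.5053, 0.0493, 0.04]
orientation: [3.141, -0.001, 0.064]
contact_force: [-1.5, -0.0, 3.8]
gripper_width: 0.0579
grip_force: 30.0
```

servo_tool:
  increments: "0 0 -0.1 0 0 0; 0 0 -0.16 0 0 0; 0 0 -0.16 0 0 0; 0 0 -0.16 0 0 0; 0 0 -0.05 0 0 0.017; 0 0 0 0 0 0.0175; 0 0 0 0 0 0"

```text
time_s: 42.48
ee_pos: [0.5044, 0.0495, 0.1963]
orientation: [-3.142, 0.001, -0.152]
contact_force: [-0.6, 0.1, -1.5]
gripper_width: 0.0578
grip_force: 30.0
```

Run:
```python
from h import *
ty=np.deg2rad(-9.6);c=np.array([np.cos(ty),np.sin(ty)])
print(get_obs()['ee_pos'],get_obs()['gripper_width'])
plan(*(np.array([.6152,.3351])-.036*c),.028,ty)
```

```text
[0.50438038 0.04951613 0.19634272] 0.057777313217538526
turn [-0.      0.0002  0.0025] rows 0.1 | shift [ 0.1026 -1.2003  0.6734] rows 5.5
```

servo_tool:
  increments: "0.017 -0.2 0 0 0 0.0025; 0.017 -0.2 0 0 0 0; 0.017 -0.2 0 0 0 0; 0.017 -0.2 0 0 0 0; 0.017 -0.2 0 0 0 0; 0.017 -0.2 0 0 0 0; 0 0 0.15 0 0 0; 0 0 0.16 0 0 0; 0 0 0.16 0 0 0; 0 0 0.13 0 0 0; 0 0 0.06 0 0 0; 0 0 0 0 0 0"

```text
time_s: 43.98
ee_pos: [0.579, 0.3408, 0.0307]
orientation: [3.14, 0.002, -0.168]
contact_force: [-0.1, -0.3, -0.5]
gripper_width: 0.0579
grip_force: 30.0
```

servo_tool:
  increments: "0 0 0.012 0 0 0; 0 0 0.006 0 0 0; 0 0 0 0 0 0"

```text
time_s: 44.35
ee_pos: [0.5802, 0.3413, 0.0283]
orientation: [-3.141, -0.001, -0.169]
contact_force: [-0.1, -0.5, -0.3]
gripper_width: 0.0576
grip_force: 30.0
```

servo_tool:
  increments: "0 0 0.004 0 0 0; 0 0 0 0 0 0"

```text
time_s: 44.6
ee_pos: [0.5801, 0.3412, 0.0271]
orientation: [-3.141, -0.001, -0.169]
contact_force: [0.5, -0.1, 1.4]
gripper_width: 0.0578
grip_force: 30.0
```

servo_tool:
  increments: "0 0 0 0 0 0; 0 0 0 0 0 0; 0 0 0 0 0 0; 0 0 -0.1 0 0 0; 0 0 -0.15 0 0 0; 0 0 -0.15 0 0 0; 0 0 -0.2 0 0 0; 0 0 -0.2 0 0 0; 0 0 -0.2 0 0 0; -0.15 0.1 -0.2 0 0 -0.015; -0.2 0.1 0 0 0 0; 0 0 0 0 0 0"
  claw: 78

```text
time_s: 46.1
ee_pos: [0.4859, 0.3017, 0.3225]
orientation: [3.141, 0.002, -0.074]
contact_force: [0.2, 1.0, -0.4]
gripper_width: 0.0778
grip_force: 0.0
```

Run:
```python
from h import *
snap('wrist','w11');P=cloud('w11');print(get_obs()['ee_pos'])
for g,h in(((.579,.341),.048),((.651,.329),.048)):
    m=(np.abs(P[:,:,2]-h)<.007)&(np.hypot(P[:,:,0]-g[0],P[:,:,1]-g[1])<.045);print(m.sum(),cv2.minAreaRect(P[m][:,:2].astype(np.float32)) if m.any() else '')
look('w11b',(.4586,.3416),.092)
snap('top','top11');b=cv2.imread('pics/top11.png')[60:300,100:400];a=cv2.imread('pics/w11.png')
cv2.imwrite('pics/m11.png',np.hstack([cv2.resize(a,(400,300)),cv2.resize(b,(400,300))]))
P=cloud('top11')
for n,g,h in(('brown',(.501,-.262),.10),('steel',(.4586,.3416),.092)):
    m=(np.abs(P[:,:,2]-h)<.008)&(np.hypot(P[:,:,0]-g[0],P[:,:,1]-g[1])<.06);print(n,m.sum(),cv2.minEnclosingCircle(P[m][:,:2].astype(np.float32)))
plan(*unit(-.38,0),.3,UY)
```

```text
[0.48818422 0.30242138 0.32290771]
719 ((0.5869511365890503, 0.3392432630062103), (0.05817805975675583, 0.07341966032981873), 80.10970306396484)
839 ((0.6429429054260254, 0.32954296469688416), (0.05813918635249138, 0.07326958328485489), 79.66168975830078)
n 408 c [0.4599 0.3411] r 0.0328
brown 62 ((0.498749703168869, -0.2636171877384186), 0.03221563994884491)
steel 42 ((0.45394670963287354, 0.33872541785240173), 0.032871048897504807)
turn [-0.0001 -0.0002 -0.0003] rows 0.0 | shift [-0.2812  1.0342  0.0924] rows 4.7
```

View pics/m11.png

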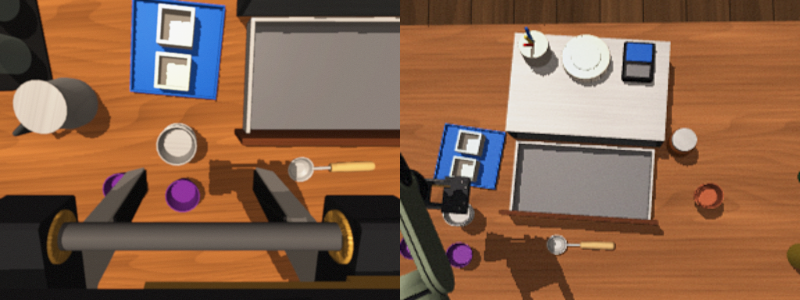

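The two dishes stand on the tray at left (178,28) and (175,72), and the drawer is empty. The steel stack is at (177,143), and the brown stack is at (708,198) in the top view. Next I shut the drawer.

servo_tool:
  increments: "-0.048 0.172 0 0 0 0; -0.048 0.172 0 0 0 0; -0.048 0.172 0 0 0 0; -0.048 0.172 0 0 0 0; -0.048 0.172 0 0 0 0; -0.008 0.174 0 0 0 0; 0 0 0.2 0 0 0; 0 0 0.2 0 0 0; 0 0 0 0 0 0; 0 0 0 0 0 0"
  claw: 0

```text
time_s: 47.5
ee_pos: [0.4106, 0.0496, 0.2248]
orientation: [3.142, -0.003, -0.075]
contact_force: [-0.2, 1.1, 0.4]
gripper_width: 0.0008
grip_force: 0.0
```

Run:
```python
from h import *
print(get_obs()['ee_pos']);plan(*unit(-.37,0),.06,UY)
```

```text
[0.4106458  0.04955085 0.22479738]
turn [ 0.     -0.0004 -0.0002] rows 0.0 | shift [ 2.900e-03 -4.000e-04  6.592e-01] rows 3.0
```

servo_tool:
  increments: "0.003 0 0.16 0 0 0; 0 0 0.16 0 0 0; 0 0 0.16 0 0 0; 0 0 0.16 0 0 0; 0 0 0.02 0 0 0; 0 0 0 0 0 0; 0.02 0 0 0 0 0; 0.03 0 0 0 0 0; 0.04 0 0 0 0 0; 0.05 0 0 0 0 0; 0.06 0 0 0 0 0; 0.06 0 0 0 0 0"

```text
time_s: 49.0
ee_pos: [0.475, 0.0448, 0.0577]
orientation: [-3.142, 0.001, -0.075]
contact_force: [-3.1, -0.7, 2.1]
gripper_width: 0.0004
grip_force: 1.4
```

servo_tool:
  increments: "0.06 0 0 0 0 0; 0.06 0 0 0 0 0; 0.06 0 0 0 0 0; 0.06 0 0 0 0 0; 0.06 0 0 0 0 0; 0.06 0 0 0 0 0; 0.06 0 0 0 0 0; 0.06 0 0 0 0 0; 0.04 0 0 0 0 0; 0.03 0 0 0 0 0; 0 0 0 0 0 0"

```text
time_s: 50.38
ee_pos: [0.6113, 0.0346, 0.0577]
orientation: [-3.142, 0.002, -0.075]
contact_force: [-5.0, 0.3, 2.3]
gripper_width: 0.0004
grip_force: 2.4
```

servo_tool:
  increments: "0.03 0 0 0 0 0; 0.03 0 0 0 0 0; 0.02 0 0 0 0 0; 0.016 0 0 0 0 0; 0.012 0 0 0 0 0; 0.012 0 0 0 0 0; 0 0 0 0 0 0; 0 0 0 0 0 0"

```text
time_s: 51.38
ee_pos: [0.6389, 0.0325, 0.0576]
orientation: [3.141, 0.006, -0.074]
contact_force: [-9.9, 1.6, 5.7]
gripper_width: 0.0003
grip_force: 4.8
```

servo_tool:
  increments: "0.012 0 0 0 0 0; 0.012 0 0 0 0 0; 0 0 0 0 0 0; 0 0 0 0 0 0"

```text
time_s: 51.88
ee_pos: [0.6384, 0.0325, 0.0576]
orientation: [3.141, 0.021, -0.074]
contact_force: [-25.6, 1.8, 18.6]
gripper_width: 0.0005
grip_force: 13.2
```

At the hard stop. Retreat and look.

servo_tool:
  increments: "-0.02 0 0 0 0 0; -0.03 0 0 0 0 0; -0.06 0 0 0 0 0; -0.15 0 0 0 0 0; -0.15 0 0 0 0 0; 0 0 -0.2 0 0 0; 0 0 -0.2 0 0 0; 0 0 -0.2 0 0 0; 0 0 -0.2 0 0 0; -0.2 0 0 0 0 0; 0 0 0 0 0 0; 0 0 0 0 0 0"

```text
time_s: 53.38
ee_pos: [0.4965, 0.043, 0.2584]
orientation: [3.141, -0.003, -0.075]
contact_force: [0.3, -0.3, -0.2]
gripper_width: 0.0003
grip_force: 0.0
```

Run:
```python
from h import *
print(get_obs()['ee_pos'],get_obs()['contact_force'])
snap('top','t12');snap('wrist','w12');P=cloud('t12')
for n,g,h in(('brown',(.501,-.262),.10),('bbase',(.501,-.262),.07),('steel',(.4586,.3416),.092),('d',(.579,.341),.048)):
    m=(np.abs(P[:,:,2]-h)<.008)&(np.hypot(P[:,:,0]-g[0],P[:,:,1]-g[1])<.07);print(n,m.sum(),cv2.minEnclosingCircle(P[m][:,:2].astype(np.float32)) if m.any() else '')
a=cv2.imread('pics/w12.png');b=cv2.imread('pics/t12.png')[60:300,100:400]
cv2.imwrite('pics/m12.png',np.hstack([cv2.resize(a,(400,300)),cv2.resize(b,(400,300))]))
```

```text
[0.49648892 0.04297761 0.25838712] [ 0.25270061 -0.26333304 -0.18955877]
brown 61 ((0.4986417889595032, -0.26330092549324036), 0.03252566233277321)
bbase 92 ((0.4990481734275818, -0.26009687781333923), 0.031132953241467476)
steel 72 ((0.45718103647232056, 0.3391174376010895), 0.03298601135611534)
d 167 ((0.5952415466308594, 0.3358973264694214), 0.054001711308956146)
```

View pics/m12.png

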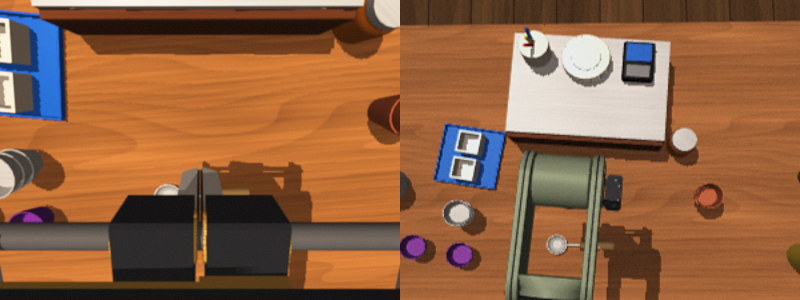

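The drawer is shut, both stacks stand upright, and both dishes are on the tray. The jar, spoon and jug have not moved, and nothing has been near the bottle or can. I'm handing in.

```bash
python3 -c "
from rig import *
print(sign_off())"
```

```text
the job is handed in; nothing more can be done
None
```

Job handed in: the drawer was emptied and pushed shut, the one brown tumbler and two steel cups are nested in their stacks, both square dishes stand on the tray, and the bystanders are where they were; the hand-in returned no verdict.

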